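# Clear the ear defenders and open the safety cap

### The job

Someone left the ear defenders standing over the cleaner bottle: first hang them by their headband over the horizontal bar of the stand and let them go there. Then open the bottle in its cradle: press the push-and-turn cap down, keep it down while you twist it counter-clockwise until it comes free, lift it off and finish still holding it level in the gripper, straight above the bottle and about 10 cm higher than it sat; do not put it down. Leave the other things on the bench where they are.

Things in the scene. Friction and masses are not known exactly. Their poses are not given: they have to be found in the camera images.
- muffs_crown (a point): Centre of the ear defenders' headband cushion: grey pad 28 mm wide along own x, 74 mm long along own y, bent down 10 degrees to each side; underside 12 mm below this point at its middle, top about 16 mm above. z up. Grip it across the 28 mm from above, high, so that the fingertips stay above its underside, where the bar will be. To hang, the bar must run along own x under the cushion.
- muffs: The rigid ear defenders, black, about 0.22 kg; origin on the underside between the ear cups, 162 mm below muffs_crown. The cups are the feet, at own y = +-62 to +-88 mm, 60 mm wide along x, 70 mm high; thin steel straps join them to the cushion. They start standing on the bench astride the bottle, about 25 mm of air between cap and cushion.
- bar_mid (a point): Middle of the axis of the horizontal steel bar, 14 mm in diameter, 180 mm above the bench. Own x runs along the bar, from -100 mm (free end, rubber ball 18 mm in diameter) to +110 mm, where a post carries it. z up.
- stand: The bar's stand, bolted down; origin on the bench, 180 mm below bar_mid. Foot plate 110 mm square, 8 mm thick, centred at own x = +90 mm.
- bottle_mouth (a point): Centre of the top of the bottle's neck, 92 mm above the bench; z up. Own x is the direction of the slot through which the cap's two lugs leave the neck. Neck 39 mm in diameter.
- bottle: Squat white cleaner bottle, 68 mm in diameter, shoulder at 52 to 67 mm height, in a square steel cradle of 84 mm, 28 mm high; bolted down, neither moves nor turns. Origin on the bench, 92 mm below bottle_mouth.
- cap_center (a point): Centre of the grip part of the grey round ribbed push-and-turn cap: 48 mm in diameter, 26 mm high, below it a skirt 12 mm deep of the same diameter. Seated, 20 mm above bottle_mouth. Own x lies along its two hidden lugs, which reach 34 mm below this point; at the start it is 75 degrees clockwise (from above) of the bottle's x. z up.
- cap: The cap, 35 g; origin 13 mm below cap_center. A spring holds it up with 6 N; it goes down 7 mm to a hard stop (11 N). It cannot turn until pressed over 4 mm: press 5 to 7 mm and keep it so, turn 75 degrees counter-clockwise (from above) to a stop up to 4 degrees further; there, its x within 8 degrees of the bottle's x, it lifts straight off.
- backing_pad: bystander: aluminium backing pad, 80 mm in diameter, 24 mm high; origin at its underside
- flap_disc: bystander: black flap disc, 90 mm in diameter with a hole, 14 mm high; origin at its underside
- spanner: bystander: steel spanner 160 mm long, lying flat along its own x
- oil_bottle: bystander: slim grey bottle with a plain black cap, 56 mm in diameter, 150 mm high; origin at its underside
- wire_cup: bystander: steel wire cup brush, 68 mm in diameter, 45 mm high; origin at its underside
Mind the look-alikes: they are no part of the job. Leave any green or pink look-alike of the cap alone.

How it is judged:
By the outcome, as a careful person would: the job done as asked, in the order asked, and still so for the second after the job is handed in, while the arm keeps its last pose, push and grip.
It also fails if it takes over 54 s, if anything falls off the work surface, if the arm or the gripper's body presses on something with over 40 N, if the wrist force passes 120 N, or if a joint passes its speed limit or range.

### The arm

A 6-joint arm with a two-finger parallel gripper is mounted at the origin on the work surface. World frame = base frame: x ahead of the robot, y to its left, z up, the work surface at z = 0. Lengths are in m, angles in rad, forces in N, time in s.
With the tool pointing down it reaches from about 0.25 to 0.775 m from the base axis. Payload 4 kg.
Tool frame: the origin (TCP) lies midway between the tips of the shut fingers; the grasp point (between the pads) lies 19 mm behind it (robot.tcp_to_grasp is the distance from the TCP to the grasp point, in m); x points along the fingers, y is the direction in which the jaws open and shut, and the axes are right-handed (so a half turn about x gives the same grasp; the last joint's range is limited). The gripper opens to 94 mm and grips with 3 to 60 N. Pads are 16 mm wide; open, the fingers measure 119 mm over their backs; the gripper's body (75 mm by 177 mm) begins 78 mm behind the grasp point.
Start: joints at [-1.449, 0.087, 1.371, -0, 1.684, -0.103], TCP at [0.123, -0.536, 0.206] pointing down, gripper open.
Joint ranges: [-3.1, 3.1], [-0.76, 2.03], [0.27, 2.55], [-1.08, 4.22], [0.17, 2.65], [-2.57, 2.57]. Speed limits (rad/s): [2.79, 2.79, 3.14, 3.14, 3.14, 3.14].

### API

Orientations are given as [roll, pitch, yaw] about the fixed x, y, z axes, in that order (R = Rz(yaw) Ry(pitch) Rx(roll)).
In Python, from bench import robot gives the robot as it stands.
- The arm moves only by the tool send_rows, never from a script. Its argument "increments" is a list of rows, each a list of 5 numbers: the opening, from -1 (shut) to 1 (fully open), so that 0 is half open, then the shift along the tool's x, y, z in m, then the turn about the tool's x in rad. In form: [[hand, tx, ty, tz, roll], ...]. A call has 1 to 5 rows; each row is the pose to reach, as a shift and turn from the pose commanded when the call began, along the tool's axes at that moment; what a row does not reach only later rows make up. A row lasts 1/12 s, in which the tool goes at most 41.7 mm and 7.16 degrees, less where a joint would pass 70% of its speed; a pose out of reach is approached as far as the arm can. A call with a gripper value outside its range is refused whole. The fingers move at their own pace and stop on an object; the grip force is fixed at half the most. Time passes only in rows, so rows that repeat a pose let the fingers close. It gives the time, the measured TCP pose, the force and the opening at its end, in the units of the state.
- robot.get_obs(): the state, without advancing time (a new reading comes with each control period).
- robot.snapshot(name): name is "scene" or "top" or "wrist"; returns a dict with "image" (384x512x3 uint8, red, green, blue), "intrinsics" (3x3 intrinsics, pixels), "world_from_camera" (4x4, takes a point from camera to world coordinates). Camera axes: x right, y down, z forward; pixel columns grow to the right and rows downward; lengths in m; the calibration is good to about 2 mm. A picture is of the moment at which its call begins. There is no depth.
- robot.close_job(): hands the job in, once; it reports no verdict.
The state is a dict: "time": time; "joint_positions": joint angles; "qvel": joint speeds; "joint_torque": joint torques, N m; "tool_pos": TCP position; "ee_rot": TCP orientation; "wrist_force": force on the tool from outside, world axes, zero at the start; "wrist_torque": the same for the moment, N m; "width": finger opening in m.
Only numpy, scipy, OpenCV 4.12 (cv2) and the standard library are available. Lean on these libraries where they do the work, as an engineer would, in place of code of your own. Each camera call takes 0.05 s, during which the arm holds its last target.

## Working session

There is one attempt and no reset: what is moved stays moved. The work goes in short steps, Python scripts to look and compute and a tool call to move; the robot and the scene stay as the last step left them, time stands still between calls to the robot, and variables do not carry over. Pictures are saved under pics/ and viewed, and the job is handed in when it is done.

Besides the shell and the picture viewer there is one more tool, called after "Call:" by a JSON object that holds its "api" and its "payload". send_rows: Moves the arm, as the interface text tells. Its arguments: {"type":"object","properties":{"increments":{"type":"array"}},"required":["increments"]}

```bash
ls; mkdir -p pics
python3 - <<'E'
from bench import robot
import cv2,pickle
o=robot.get_obs();print(o)
d={}
for n in ["scene","top","wrist"]:
    s=robot.snapshot(n);d[n]=s
    cv2.imwrite(f"pics/{n}0.png",s["image"][:,:,::-1]);print(n,s["intrinsics"],s["world_from_camera"])
pickle.dump(d,open("s0.pkl","wb"))
E
```

```text
pics
{'time': 0.0, 'joint_positions': array([-1.44910881e+00,  8.79640057e-02,  1.37225585e+00, -6.18667827e-05,
        1.68358610e+00, -1.03107561e-01]), 'qvel': array([-0.00041319, -0.0015418 ,  0.00214525, -0.00178988, -0.0001993 ,
        0.00059702]), 'joint_torque': array([-1.39872256e-03, -3.40186143e+01, -3.02427685e+01,  7.17724487e-02,
        3.32691742e-02, -1.85771105e-04]), 'tool_pos': array([ 0.12250178, -0.5356194 ,  0.20429845]), 'ee_rot': array([-1.64612947,  1.56858217,  1.72025137]), 'wrist_force': array([ 0.85476593, -0.04133806, -0.29388222]), 'wrist_torque': array([-0.02264401, -0.08230307,  0.03761782]), 'width': 0.09382105669754895}
scene [[426.99260373   0.         254.41584889]
 [  0.         426.99260373 194.7064398 ]
 [  0.           0.           1.        ]] [[ 0.21929048  0.6816632  -0.69803077  1.23282552]
 [ 0.9754376  -0.16843846  0.14195059 -0.05228422]
 [-0.02081274 -0.71201388 -0.70185687  0.77184034]
 [ 0.          0.          0.          1.        ]]
top [[380.4841785    0.         254.00771689]
 [  0.         380.4841785  189.6543216 ]
 [  0.           0.           1.        ]] [[-0.04330239 -0.97262367  0.22831579  0.35456727]
 [-0.99905782  0.04281823 -0.00707603  0.07904386]
 [-0.00289376 -0.22840708 -0.97356142  1.07738975]
 [ 0.          0.          0.          1.        ]]
wrist [[335.29948605   0.         256.3248148 ]
 [  0.         335.29948605 193.60279053]
 [  0.           0.           1.        ]] [[ 2.24058361e-01 -9.44527038e-01 -2.40138554e-01  1.93378959e-01]
 [-9.74575566e-01 -2.17292480e-01 -5.46483747e-02 -5.20492328e-01]
 [-5.63434406e-04  2.46277593e-01 -9.69199169e-01  3.83299937e-01]
 [ 0.00000000e+00  0.00000000e+00  0.00000000e+00  1.00000000e+00]]
```

View pics/scene0.png

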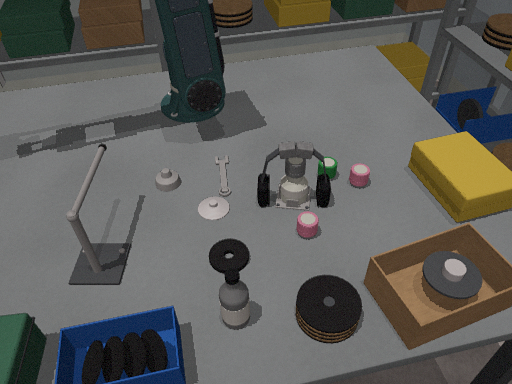

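View pics/top0.png

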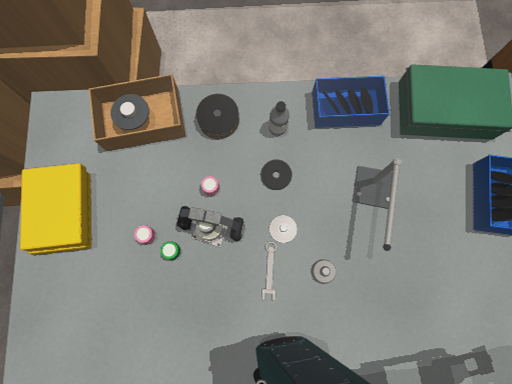

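View pics/wrist0.png

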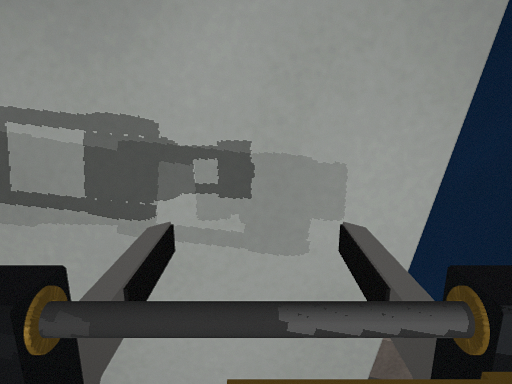

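The scene shows the muffs astride the bottle (scene ~(294,175), top ~(208,220)), and the stand's bar runs (103,148)–(72,215) in scene and (388,247)–(397,162) in top. Green and pink look-alikes sit at top (170,250), (144,234) and (209,185). I'll enlarge these areas.

Run:
```python
import cv2
a=cv2.imread("pics/top0.png")[190:265,130:260];cv2.imwrite("pics/c1.png",cv2.resize(a,None,fx=6,fy=6,interpolation=cv2.INTER_CUBIC))
a=cv2.imread("pics/scene0.png")[130:220,245:345];cv2.imwrite("pics/c2.png",cv2.resize(a,None,fx=6,fy=6,interpolation=cv2.INTER_CUBIC))
a=cv2.imread("pics/top0.png")[150:265,340:420];b=cv2.imread("pics/scene0.png")[135:290,60:145]
cv2.imwrite("pics/c3.png",cv2.resize(a,None,fx=5,fy=5,interpolation=cv2.INTER_CUBIC));cv2.imwrite("pics/c4.png",cv2.resize(b,None,fx=3.8,fy=3.8,interpolation=cv2.INTER_CUBIC))
```

```text
(no output)
```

View pics/c1.png

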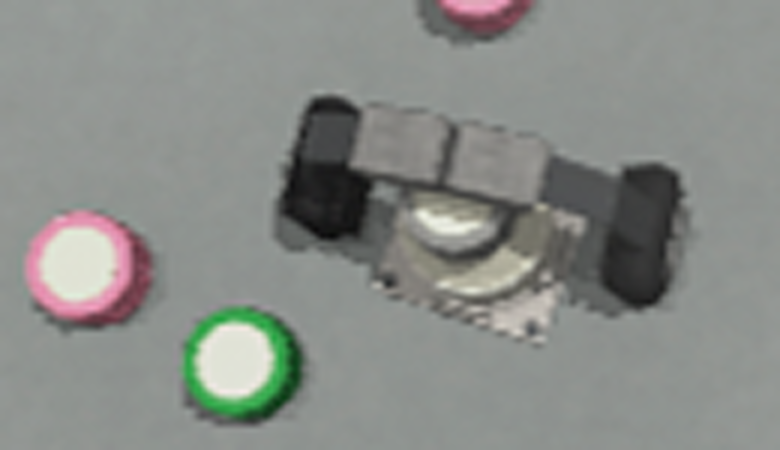

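View pics/c2.png

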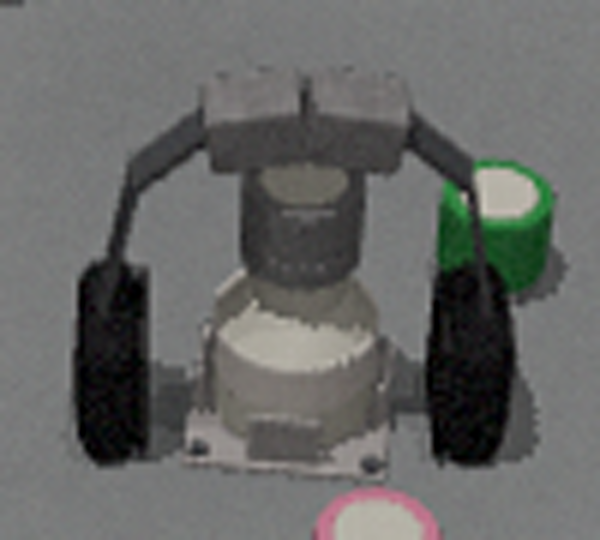

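View pics/c3.png

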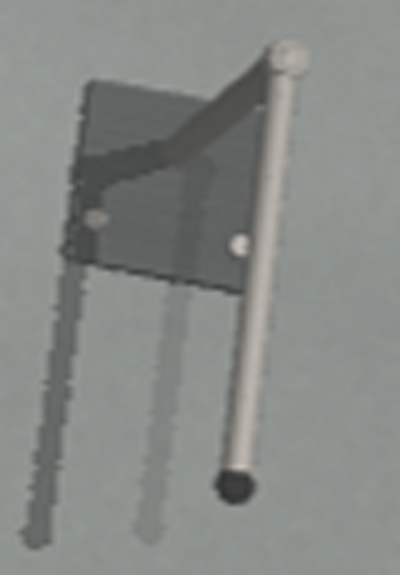

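View pics/c4.png

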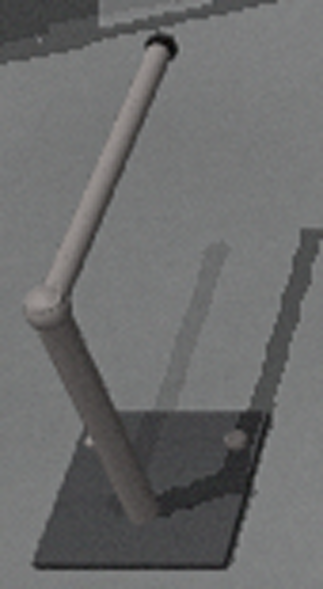

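```bash
cat > h.py <<'E'
import numpy as np,cv2,pickle
def ray(s,p):
    K=s["intrinsics"];T=s["world_from_camera"]
    d=T[:3,:3]@np.linalg.solve(K,[p[0],p[1],1.]);return T[:3,3],d/np.linalg.norm(d)
def onz(s,p,z):
    c,d=ray(s,p);return c+d*(z-c[2])/d[2]
def tri(s1,p1,s2,p2):
    c1,d1=ray(s1,p1);c2,d2=ray(s2,p2)
    t=np.linalg.lstsq(np.c_[d1,-d2],c2-c1,rcond=None)[0]
    a=c1+d1*t[0];b=c2+d2*t[1];return (a+b)/2,np.linalg.norm(a-b)
def proj(s,P):
    T=np.linalg.inv(s["world_from_camera"]);q=T[:3,:3]@np.asarray(P)+T[:3,3];q=s["intrinsics"]@q;return q[:2]/q[2]
E
python3 - <<'E'
from h import *
np.set_printoptions(precision=4,suppress=True)
d=pickle.load(open("s0.pkl","rb"));t=d["top"];s=d["scene"]
A=lambda x,y:(x/6+130-.4,y/6+190-.4)
B=lambda x,y:(x/6+245-.4,y/6+130-.4)
C=lambda x,y:(x/5+340-.4,y/5+150-.4)
D=lambda x,y:(x/3.8+60-.4,y/3.8+135-.4)
print("ball",onz(t,C(235,487),.18),onz(s,D(160,47),.18),tri(t,C(235,487),s,D(160,47)))
print("elbow",onz(t,C(290,57),.18),onz(s,D(46,305),.18),tri(t,C(290,57),s,D(46,305)))
print("ridge top", onz(t,A(455,122),.178),onz(t,A(443,190),.178))
print("ridge scene", onz(s,B(304,78),.178),onz(s,B(305,125),.178))
for n,p in dict(fl=(358,165),fr=(540,203),bl=(372,107),br=(552,148)).items(): print("cushion",n,onz(t,A(*p),.170))
for p in [(390,283),(545,340),(583,220)]: print("cradle top",onz(t,A(*p),.028))
for p in [(185,462),(390,476)]: print("cradle scene",onz(s,B(*p),.0))
print("cups top-ish",onz(t,A(330,120),.07),onz(t,A(645,190),.07))
print("cap scene front bottom edge",onz(s,B(303,290),.10-.02))
print("cap top", onz(s,B(304,187),.125),onz(t,A(455,220),.125))
E
```

```text
ball [ 0.4138 -0.2312  0.18  ] [ 0.412  -0.2333  0.18  ] (array([ 0.4138, -0.232 ,  0.1809]), np.float64(0.002106096972016586))
elbow [ 0.6219 -0.284   0.18  ] [ 0.614  -0.2831  0.18  ] (array([ 0.6201, -0.2812,  0.186 ]), np.float64(0.0007267501559047488))
ridge top [0.5207 0.1911 0.178 ] [0.4935 0.1962 0.178 ]
ridge scene [0.5011 0.194  0.178 ] [0.5281 0.1863 0.178 ]
cushion fl [0.5063 0.2313 0.17  ]
cushion fr [0.4878 0.1586 0.17  ]
cushion bl [0.5298 0.2255 0.17  ]
cushion br [0.5098 0.1532 0.17  ]
cradle top [0.4747 0.2407 0.028 ]
cradle top [0.4456 0.1702 0.028 ]
cradle top [0.4999 0.1513 0.028 ]
cradle scene [0.5192 0.1456 0.    ]
cradle scene [ 0.5471  0.2258 -0.    ]
cups top-ish [0.544  0.2605 0.07  ] [0.5063 0.1205 0.07  ]
cap scene front bottom edge [0.5123 0.1949 0.08  ]
cap top [0.5021 0.1962 0.125 ] [0.4888 0.1983 0.125 ]
```

Ball and elbow come out about 212 mm apart (expected 210). That puts bar_mid at about (0.510, -0.256) with yaw ≈ -14°. The muffs' crown is at about (0.510, 0.192), yaw ≈ -14.5°, and the cushion corners give 75 mm by ~24 mm. Next, the tool axes.

```bash
cat >> h.py <<'E'
from scipy.spatial.transform import Rotation as Rn
def axes():
    from bench import robot
    o=robot.get_obs();R=Rn.from_euler("xyz",o["ee_rot"]).as_matrix();return o,R
def rep(target=None,yaw=None):
    np.set_printoptions(precision=4,suppress=True)
    o,R=axes();y=np.degrees(np.arctan2(R[1,1],R[0,1]))
    print("t",o["time"],"tcp",o["tool_pos"],"ydir",round(y,2),"q",o["joint_positions"],"F",o["wrist_force"],"w",o["width"]);print("xax",R[:,0])
    if target is not None: print("tool shift",R.T@(np.array(target)-o["tool_pos"]))
    if yaw is not None: print("roll needed rad (about tool x, pointing down)", -np.radians(yaw-y))
E
python3 -c "
from h import *
rep([.51,.192,.38],-14.5)"
```

```text
t 0.15 tcp [ 0.1225 -0.5357  0.2046] ydir -77.12 q [-1.4491  0.0878  1.3719 -0.      1.6836 -0.1031] F [-0.9891  0.5377 -0.6853] w 0.09378212199227616
xax [-0.0002  0.0017 -1.    ]
tool shift [-0.1743 -0.6234 -0.54  ]
roll needed rad (about tool x, pointing down) -1.0929206571157686
```

Call:
{"api": "send_rows", "payload": {"increments": [[1, -0.035, -0.015, -0.013, -0.12], [1, -0.07, -0.03, -0.026, -0.24], [1, -0.105, -0.045, -0.039, -0.36], [1, -0.14, -0.06, -0.052, -0.48], [1, -0.174, -0.075, -0.065, -0.6]]}}

```text
time: 0.57
tool_pos: [0.1695, -0.4474, 0.381]
ee_rot: [-2.58, 1.571, 1.392]
wrist_force: [0.6, 0.5, 0.5]
width: 0.0938
```

```bash
python3 -c "
from h import *
rep([.51,.192,.38],-14.5)"
```

```text
t 0.5667 tcp [ 0.1695 -0.4474  0.381 ] ydir -42.42 q [-1.3273 -0.0397  1.1531  0.0001  2.0283 -0.587 ] F [0.6481 0.5157 0.4645] w 0.09381072426835418
xax [ 0.      0.0002 -1.    ]
tool shift [ 0.0011 -0.1799 -0.7017]
roll needed rad (about tool x, pointing down) -0.48722306704716734
```

Call:
{"api": "send_rows", "payload": {"increments": [[1, 0, -0.01, -0.04, 0], [1, 0, -0.02, -0.08, 0], [1, 0, -0.03, -0.12, 0], [1, 0, -0.04, -0.16, 0], [1, 0, -0.05, -0.2, 0]]}}

```text
time: 0.98
tool_pos: [0.2686, -0.2659, 0.3793]
ee_rot: [1.915, 1.571, -0.403]
wrist_force: [0.9, 0.0, 0.8]
width: 0.0939
```

Call:
{"api": "send_rows", "payload": {"increments": [[1, 0, -0.01, -0.04, 0], [1, 0, -0.02, -0.08, 0], [1, 0, -0.03, -0.12, 0], [1, 0, -0.04, -0.16, 0], [1, 0, -0.05, -0.2, 0]]}}

```text
time: 1.4
tool_pos: [0.3675, -0.0849, 0.3795]
ee_rot: [1.713, 1.57, -0.604]
wrist_force: [1.2, -0.3, -0.6]
width: 0.0939
```

Call:
{"api": "send_rows", "payload": {"increments": [[1, 0, -0.01, -0.04, -0.1], [1, 0, -0.02, -0.08, -0.2], [1, 0, -0.03, -0.12, -0.3], [1, 0, -0.04, -0.16, -0.4], [1, 0, -0.05, -0.2, -0.493]]}}

```text
time: 1.82
tool_pos: [0.4666, 0.0961, 0.3792]
ee_rot: [0.061, 1.57, -1.757]
wrist_force: [0.8, -0.4, -0.0]
width: 0.0941
```

Run:
```python
from h import *
from bench import robot
rep([.51,.192,.38],-14.5)
s=robot.snapshot("wrist");pickle.dump(s,open("w1.pkl","wb"));cv2.imwrite("pics/w1.png",s["image"][:,:,::-1])
```

```text
t 1.8167 tcp [0.4666 0.0961 0.3792] ydir -14.18 q [ 0.0843 -0.0451  1.1618 -0.0003  2.0249  0.3317] F [ 0.8448 -0.4239 -0.0457] w 0.0940746332608404
xax [-0.0001 -0.0003 -1.    ]
tool shift [-0.0008  0.0186 -0.1036]
roll needed rad (about tool x, pointing down) 0.00561223813633717
```

View pics/w1.png

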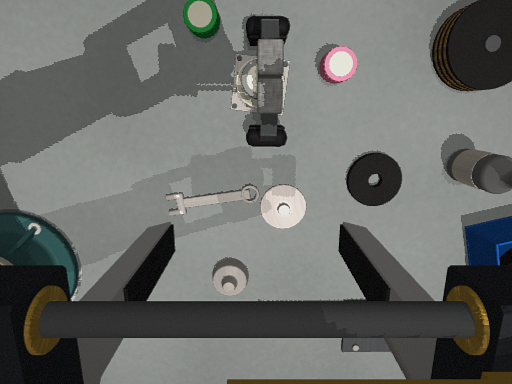

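The wrist view shows the muffs' cushion at about (270,75), nearly aligned with the jaws, with the pink and green look-alikes at (339,63) and (200,17). I'll enlarge and measure.

Run:
```python
import cv2
a=cv2.imread("pics/w1.png")[5:155,215:315];cv2.imwrite("pics/c5.png",cv2.resize(a,None,fx=4,fy=4,interpolation=cv2.INTER_CUBIC))
```

```text
(no output)
```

View pics/c5.png

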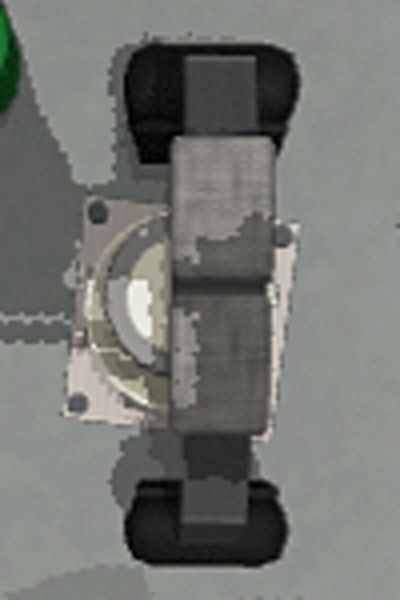

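Run:
```python
from h import *
np.set_printoptions(precision=4,suppress=True)
s=pickle.load(open("w1.pkl","rb"))
W=lambda x,y:(x/4+215-.4,y/4+5-.4)
for z,ps in [(.172,[(173,136),(275,136),(168,433),(268,435)]),(.178,[(171,278),(273,278)])]:
    P=[onz(s,W(*p),z) for p in ps];print(np.array(P),np.mean(P,0))
    if len(P)==4:
        v=P[0]-P[2]+P[1]-P[3];print(np.degrees(np.arctan2(v[1],v[0]))-90, np.linalg.norm(v)/2,np.linalg.norm(P[0]-P[1]))
for p in [(85,195),(299,225),(65,415),(270,440)]: print("cradle",onz(s,W(*p),.028))
```

```text
[[0.5046 0.2336 0.172 ]
 [0.5309 0.227  0.172 ]
 [0.4846 0.1595 0.172 ]
 [0.5117 0.1521 0.172 ]] [0.508 0.193 0.172]
-14.75642406653482 0.07700781205816848 0.02710371957624771
[[0.4953 0.1986 0.178 ]
 [0.5218 0.1919 0.178 ]] [0.5085 0.1952 0.178 ]
cradle [0.4755 0.2476 0.028 ]
cradle [0.5497 0.2182 0.028 ]
cradle [0.4478 0.1735 0.028 ]
cradle [0.5218 0.1453 0.028 ]
```

Call:
{"api": "send_rows", "payload": {"increments": [[1, 0, 0.005, -0.04, 0], [1, 0, 0.01, -0.08, 0], [1, 0.02, 0.0162, -0.1048, 0], [1, 0.06, 0.0162, -0.1048, 0], [1, 0.1, 0.0162, -0.1048, 0]]}}

```text
time: 2.28
tool_pos: [0.5092, 0.1929, 0.2787]
ee_rot: [2.05, 1.568, 0.228]
wrist_force: [-0.0, 0.0, -0.1]
width: 0.0941
```

Run:
```python
from h import *
from bench import robot
rep([.5085,.1935,.157],-14.75)
```

```text
t 2.2833 tcp [0.5092 0.1929 0.2787] ydir -14.37 q [ 0.258   0.0706  1.2449 -0.0001  1.8236  0.5088] F [-0.0172  0.0066 -0.0968] w 0.09407081516697581
xax [ 0.0025  0.0006 -1.    ]
tool shift [ 0.1217 -0.0011 -0.0003]
roll needed rad (about tool x, pointing down) 0.006626980876412204
```

Call:
{"api": "send_rows", "payload": {"increments": [[0.2, 0.04, 0, 0, 0.006], [0.2, 0.08, 0, 0, 0.006], [0.0, 0.11, 0, 0, 0.006], [0, 0.122, 0, 0, 0.006], [0, 0.122, 0, 0, 0.006]]}}

```text
time: 2.7
tool_pos: [0.5058, 0.1904, 0.1532]
ee_rot: [-1.043, 1.562, -2.874]
wrist_force: [0.8, -0.5, 0.0]
width: 0.0641
```

Run:
```python
from h import *
from bench import robot
rep([.5085,.1935,.157],-14.75)
for n in["scene","wrist"]:
  s=robot.snapshot(n);cv2.imwrite("pics/%s2.png"%n,s["image"][:,:,::-1])
cv2.imwrite("pics/c6.png",cv2.resize(cv2.imread("pics/scene2.png")[80:220,220:370],None,fx=4,fy=4))
```

```text
t 2.7 tcp [0.5058 0.1904 0.1532] ydir -14.86 q [ 0.2552  0.0886  1.4728 -0.0001  1.5887  0.5146] F [ 0.7578 -0.483   0.0208] w 0.0640713432177027
xax [-0.0082 -0.0023 -1.    ]
tool shift [-0.0038  0.0018 -0.0037]
roll needed rad (about tool x, pointing down) -0.0020070325801166164
```

View pics/c6.png

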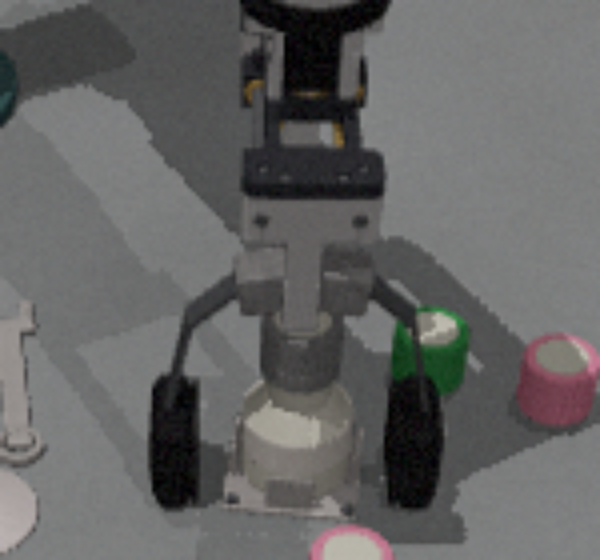

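View pics/wrist2.png

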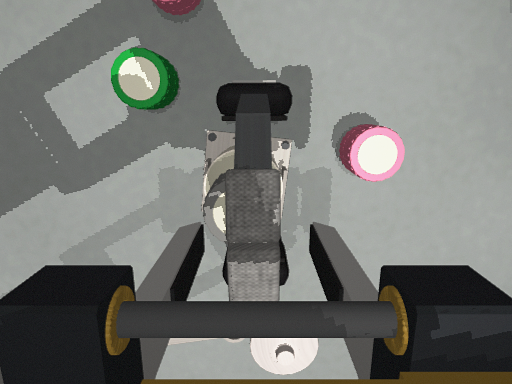

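Call:
{"api": "send_rows", "payload": {"increments": [[-0.1, 0, 0, 0, 0], [-0.1, 0, 0, 0, 0], [-0.1, 0, 0, 0, 0]]}}

```text
time: 3.05
tool_pos: [0.5095, 0.1916, 0.16]
ee_rot: [2.057, 1.566, 0.227]
wrist_force: [0.4, 0.3, -0.3]
width: 0.0426
```

Run:
```python
from h import *
rep([.5085,.1935,.157],-14.75)
```

```text
t 3.05 tcp [0.5095 0.1916 0.16  ] ydir -14.84 q [ 0.2555  0.0845  1.4637 -0.0001  1.5889  0.5146] F [ 0.4111  0.2996 -0.3194] w 0.04263115953445987
xax [ 0.0044  0.001  -1.    ]
tool shift [ 0.003  -0.0015 -0.0016]
roll needed rad (about tool x, pointing down) -0.001655134783325981
```

Call:
{"api": "send_rows", "payload": {"increments": [[-1, 0.001, -0.001, -0.001, 0], [-1, 0.001, -0.001, -0.001, 0], [-1, 0.001, -0.001, -0.001, 0], [-1, 0.001, -0.001, -0.001, 0], [-1, 0.001, -0.001, -0.001, 0]]}}

```text
time: 3.47
tool_pos: [0.5074, 0.1927, 0.1568]
ee_rot: [-2.957, 1.571, 1.497]
wrist_force: [-1.5, 0.4, 1.8]
width: 0.028
```

Run:
```python
from h import *
rep([.5085,.1935,.157],-14.75)
```

```text
t 3.4667 tcp [0.5074 0.1927 0.1568] ydir -14.82 q [0.2584 0.0855 1.4688 0.0003 1.5871 0.517 ] F [-1.4905  0.3794  1.7621] w 0.028048058312122773
xax [ 0.      0.0003 -1.    ]
tool shift [-0.0002  0.0009 -0.001 ]
roll needed rad (about tool x, pointing down) -0.0011558395586535209
```

Width is 28.0 mm, as the cushion should be, so it is gripped. Lifting straight up, smoothly.

Call:
{"api": "send_rows", "payload": {"increments": [[-1, -0.01, 0, 0, 0], [-1, -0.035, 0, 0, 0], [-1, -0.07, 0, 0, 0], [-1, -0.105, 0, 0, 0], [-1, -0.14, 0, 0, 0]]}}

```text
time: 3.88
tool_pos: [0.5071, 0.1922, 0.2973]
ee_rot: [-0.822, 1.569, -2.653]
wrist_force: [1.3, 0.1, -2.1]
width: 0.0277
```

Call:
{"api": "send_rows", "payload": {"increments": [[-1, -0.03, 0, 0, 0], [-1, -0.055, 0, 0, 0], [-1, -0.07, 0, 0.01, 0], [-1, -0.08, 0, 0.03, 0], [-1, -0.08, 0, 0.06, 0]]}}

```text
time: 4.3
tool_pos: [0.4929, 0.1353, 0.3788]
ee_rot: [2.065, 1.567, 0.238]
wrist_force: [0.2, -1.6, -2.0]
width: 0.0276
```

Run:
```python
from h import *
from bench import robot
rep([.51,-.256,.376],-14)
s=robot.snapshot("scene");pickle.dump(s,open("s3.pkl","wb"));cv2.imwrite("pics/scene3.png",s["image"][:,:,::-1])
t=robot.snapshot("top");pickle.dump(t,open("t3.pkl","wb"));cv2.imwrite("pics/top3.png",t["image"][:,:,::-1])
```

```text
t 4.3 tcp [0.4929 0.1353 0.3788] ydir -14.68 q [0.1566 0.029  1.0892 0.0004 2.0192 0.4129] F [ 0.1594 -1.6298 -2.0125] w 0.02758808627852839
xax [ 0.004  0.001 -1.   ]
tool shift [0.0025 0.1156 0.3742]
roll needed rad (about tool x, pointing down) -0.011793891524755528
```

View pics/scene3.png

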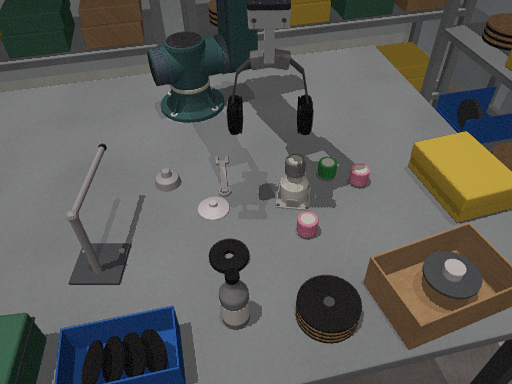

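View pics/top3.png

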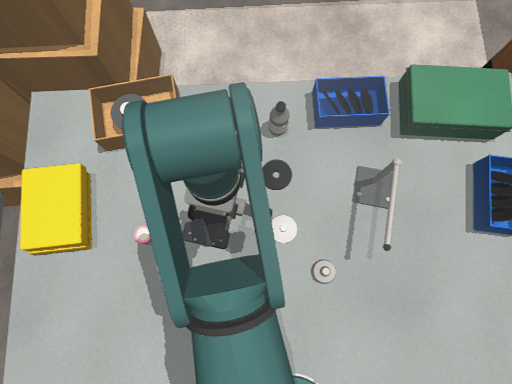

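Muffs hang level in the gripper with the cups clear. Carrying them to above the bar.

Call:
{"api": "send_rows", "payload": {"increments": [[-1, 0, 0.009, 0.03, -0.002], [-1, 0, 0.02, 0.066, -0.004], [-1, 0, 0.031, 0.102, -0.006], [-1, 0, 0.042, 0.138, -0.01], [-1, 0, 0.053, 0.174, -0.012]]}}

```text
time: 4.82
tool_pos: [0.4987, -0.0485, 0.376]
ee_rot: [-1.664, 1.57, 2.802]
wrist_force: [0.1, -0.3, -2.5]
width: 0.0277
```

Call:
{"api": "send_rows", "payload": {"increments": [[-1, 0, 0.011, 0.036, 0], [-1, 0, 0.022, 0.072, 0], [-1, 0, 0.033, 0.108, 0], [-1, 0, 0.043, 0.14, 0], [-1, 0, 0.05, 0.16, 0]]}}

```text
time: 5.23
tool_pos: [0.508, -0.2178, 0.3751]
ee_rot: [-1.304, 1.569, -3.126]
wrist_force: [0.6, 0.7, -3.7]
width: 0.0277
```

Run:
```python
from h import *
rep([.51,-.257,.376],-14)
```

```text
t 5.2333 tcp [ 0.508  -0.2178  0.3751] ydir -14.35 q [-0.507   0.1271  0.9916 -0.0011  2.0246 -0.2571] F [ 0.6119  0.679  -3.6612] w 0.027688756787670157
xax [-0.002 -0.    -1.   ]
tool shift [-0.0009  0.0116  0.0375]
roll needed rad (about tool x, pointing down) -0.006044022774578509
```

Call:
{"api": "send_rows", "payload": {"increments": [[-1, 0, 0.006, 0.02, -0.003], [-1, 0, 0.0116, 0.0365, -0.006], [-1, 0, 0.0116, 0.0365, -0.006], [-1, 0, 0.0116, 0.0365, -0.006]]}}

```text
time: 5.57
tool_pos: [0.5106, -0.2532, 0.3752]
ee_rot: [-2.065, 1.568, 2.405]
wrist_force: [-0.3, 0.8, -2.6]
width: 0.0277
```

Run:
```python
from h import *
from bench import robot
rep([.51,-.257,.376],-14)
s=robot.snapshot("scene");pickle.dump(s,open("s4.pkl","wb"));cv2.imwrite("pics/scene4.png",s["image"][:,:,::-1])
t=robot.snapshot("wrist");pickle.dump(t,open("w4.pkl","wb"));cv2.imwrite("pics/w4.png",t["image"][:,:,::-1])
cv2.imwrite("pics/c7.png",cv2.resize(cv2.imread("pics/scene4.png")[0:300,20:240],None,fx=2,fy=2))
```

```text
t 5.5667 tcp [ 0.5106 -0.2532  0.3752] ydir -13.89 q [-0.5602  0.1683  0.9447  0.0005  2.0312 -0.3175] F [-0.3338  0.7657 -2.6022] w 0.02770665613609421
xax [-0.002   0.0018 -1.    ]
tool shift [-0.0008  0.0003  0.0038]
roll needed rad (about tool x, pointing down) 0.001957820581573329
```

View pics/c7.png

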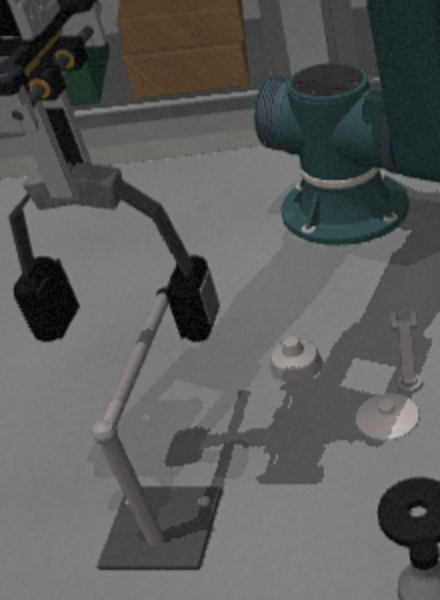

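View pics/w4.png

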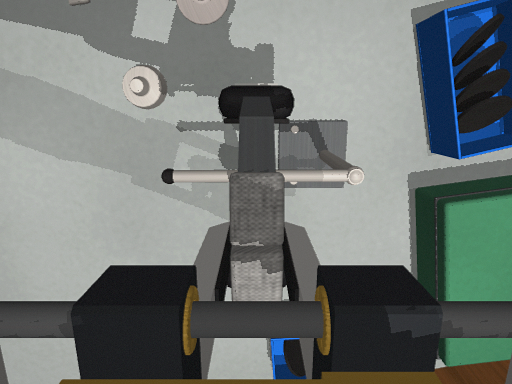

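The wrist view shows the bar horizontal in the image, ball end at (168,176) and elbow at (356,176). It runs parallel to the jaws. I'll cast those points onto z=0.18.

Run:
```python
from h import *
np.set_printoptions(precision=4,suppress=True)
s=pickle.load(open("w4.pkl","rb"));g=cv2.cvtColor(s["image"],cv2.COLOR_RGB2GRAY).astype(float)
cs=[]
for u in list(range(180,225,5))+list(range(290,345,5)):
    col=g[160:195,u]; m=col>np.median(g[150:160,u])*0+190
    if m.sum()>3: cs.append((u,160+np.mean(np.where(m)[0]),m.sum()))
print(cs[::3])
a=onz(s,(168,176),.18);b=onz(s,(356,176.3),.18);v=b-a
print(a,b,np.linalg.norm(v),np.degrees(np.arctan2(v[1],v[0])));d=v/np.linalg.norm(v);print(a+.1*d,b-.11*d)
t=pickle.load(open("s0.pkl","rb"))
for p in[(102,147),(72,215)]: print(tri(s,(168,176) if p[0]==102 else (356,176.3),t["scene"],p))
```

```text
[(210, np.float64(176.5), np.int64(4)), (300, np.float64(176.5), np.int64(4)), (315, np.float64(176.5), np.int64(4)), (330, np.float64(176.5), np.int64(6))]
[ 0.4135 -0.2324  0.18  ] [ 0.6212 -0.2836  0.18  ] 0.21394337679181238 -13.831456731073937
[ 0.5106 -0.2563  0.18  ] [ 0.5144 -0.2573  0.18  ]
(array([ 0.4138, -0.2323,  0.1811]), np.float64(7.65435436346227e-05))
(array([ 0.6198, -0.2813,  0.1852]), np.float64(0.0015727487052619642))
```

Call:
{"api": "send_rows", "payload": {"increments": [[-1, 0.02, 0.0005, 0.003, 0.001], [-1, 0.055, 0.0005, 0.0035, 0.001], [-1, 0.09, 0.0005, 0.0035, 0.001], [-1, 0.125, 0.0005, 0.0035, 0.001], [-1, 0.15, 0.0005, 0.0035, 0.001]]}}

```text
time: 6.08
tool_pos: [0.5093, -0.2542, 0.2233]
ee_rot: [-1.989, 1.567, 2.483]
wrist_force: [0.3, -0.3, -2.9]
width: 0.0277
```

Call:
{"api": "send_rows", "payload": {"increments": [[-1, 0.01, 0, 0, 0], [-1, 0.017, 0, 0, 0], [-1, 0.017, 0, 0, 0], [-1, 0.017, 0, 0, 0], [-1, 0.017, 0, 0, 0]]}}

```text
time: 6.5
tool_pos: [0.5113, -0.2569, 0.2123]
ee_rot: [1.241, 1.566, -0.571]
wrist_force: [-0.3, 0.1, -2.4]
width: 0.0277
```

Run:
```python
from h import *
from bench import robot
rep([.511,-.257,.194],-13.9)
s=robot.snapshot("scene");pickle.dump(s,open("s5.pkl","wb"));cv2.imwrite("pics/scene5.png",s["image"][:,:,::-1])
cv2.imwrite("pics/c8.png",cv2.resize(cv2.imread("pics/scene5.png")[80:290,20:200],None,fx=3,fy=3-.2))
```

```text
t 6.5 tcp [ 0.5113 -0.2569  0.2123] ydir -13.85 q [-0.5646  0.1318  1.3085 -0.      1.6965 -0.3229] F [-0.275   0.1434 -2.4457] w 0.02771318578261732
xax [ 0.0041 -0.0026 -1.    ]
tool shift [ 0.0183 -0.0003  0.0002]
roll needed rad (about tool x, pointing down) 0.0008711889991338569
```

View pics/c8.png

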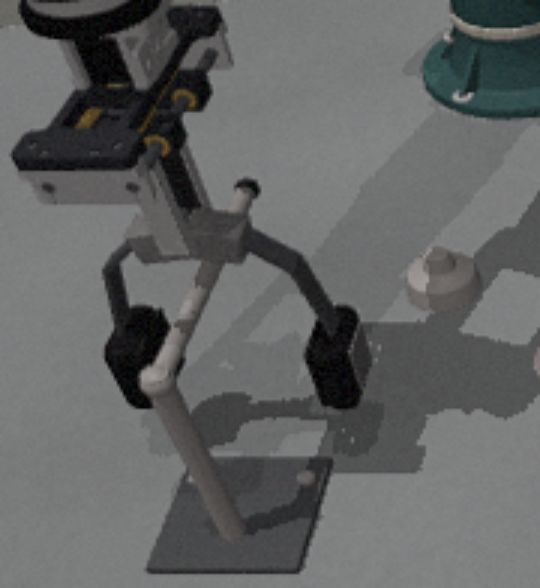

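Call:
{"api": "send_rows", "payload": {"increments": [[-1, 0.004, 0, 0, 0], [-1, 0.008, 0, 0, 0], [-1, 0.011, 0, 0, 0], [-1, 0.013, 0, 0, 0], [-1, 0.014, 0, 0, 0]]}}

```text
time: 6.97
tool_pos: [0.5099, -0.2562, 0.1947]
ee_rot: [-1.843, 1.57, 2.627]
wrist_force: [0.1, 0.6, -2.7]
width: 0.0276
```

Call:
{"api": "send_rows", "payload": {"increments": [[-1, 0.0, 0, 0, 0], [-1, 0.0, 0, 0, 0], [-1, 0.0, 0, 0, 0]]}}

```text
time: 7.22
tool_pos: [0.5102, -0.2565, 0.1956]
ee_rot: [0.972, 1.571, -0.841]
wrist_force: [-0.6, -0.4, -2.0]
width: 0.0275
```

Call:
{"api": "send_rows", "payload": {"increments": [[-1, 0.001, 0, 0, 0], [-1, 0.002, 0, 0, 0], [-1, 0.003, 0, 0, 0], [-1, 0.003, 0, 0, 0], [-1, 0.003, 0, 0, 0]]}}

```text
time: 7.63
tool_pos: [0.5103, -0.2565, 0.1935]
ee_rot: [1.133, 1.569, -0.68]
wrist_force: [-1.6, 1.0, 2.7]
width: 0.0276
```

The force changed from -2.4 to +2.7 N at the expected height, so the cushion is resting on the bar. Releasing.

Call:
{"api": "send_rows", "payload": {"increments": [[0.0, -0.001, 0, 0, 0], [0.2, -0.001, 0, 0, 0], [0.2, -0.001, 0, 0, 0], [0.2, -0.001, 0, 0, 0], [0.2, -0.001, 0, 0, 0]]}}

```text
time: 8.05
tool_pos: [0.5101, -0.2564, 0.1933]
ee_rot: [-1.572, 1.571, 2.899]
wrist_force: [0.0, -0.7, -0.3]
width: 0.0551
```

Run:
```python
from h import *
from bench import robot
rep([.511,-.257,.194],-13.9)
s=robot.snapshot("scene");cv2.imwrite("pics/scene6.png",s["image"][:,:,::-1])
s=robot.snapshot("wrist");cv2.imwrite("pics/w6.png",s["image"][:,:,::-1])
cv2.imwrite("pics/c9.png",cv2.resize(cv2.imread("pics/scene6.png")[80:290,20:200],None,fx=3,fy=3-.2))
```

```text
t 8.05 tcp [ 0.5101 -0.2564  0.1933] ydir -13.86 q [-0.5649  0.1367  1.3405 -0.0001  1.6646 -0.323 ] F [ 0.0175 -0.6979 -0.2518] w 0.05513881900121098
xax [-0.0002  0.     -1.    ]
tool shift [-0.0007  0.001   0.0004]
roll needed rad (about tool x, pointing down) 0.0006115371952082478
```

View pics/c9.png

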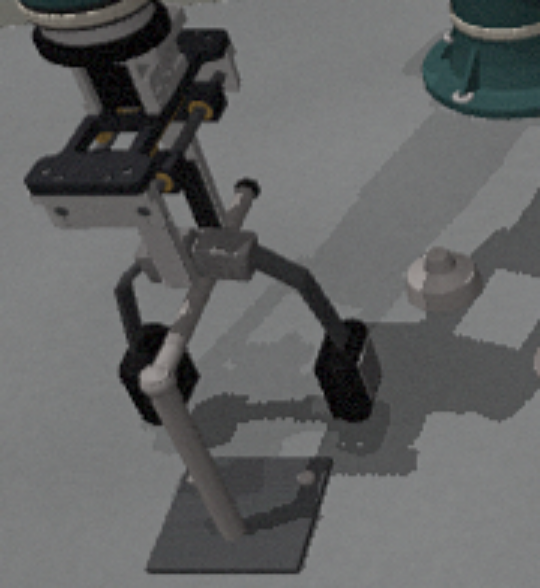

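View pics/w6.png

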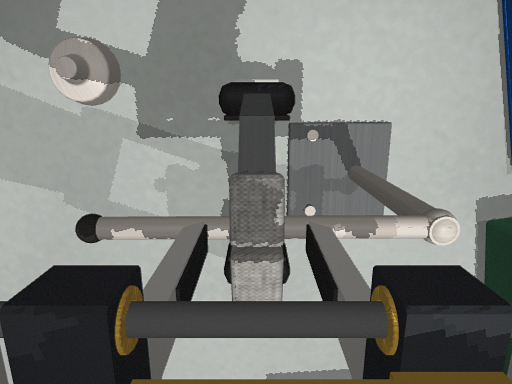

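The cushion hangs centred on the bar between the open fingers. Now retreat upward and go to the bottle.

Call:
{"api": "send_rows", "payload": {"increments": [[0.2, -0.015, 0, 0, 0], [0.3, -0.04, 0, 0, 0], [0.5, -0.08, 0, 0, 0], [1, -0.11, 0, 0, 0], [1, -0.13, 0, 0, 0]]}}

```text
time: 8.57
tool_pos: [0.5106, -0.2566, 0.3276]
ee_rot: [1.242, 1.566, -0.571]
wrist_force: [-0.4, 0.1, 0.2]
width: 0.0774
```

Run:
```python
from h import *
from bench import robot
rep([.499,.14,.33],-14)
s=robot.snapshot("scene");pickle.dump(s,open("s7.pkl","wb"));cv2.imwrite("pics/scene7.png",s["image"][:,:,::-1])
s=robot.snapshot("top");pickle.dump(s,open("t7.pkl","wb"));cv2.imwrite("pics/top7.png",s["image"][:,:,::-1])
```

```text
t 8.5667 tcp [ 0.5106 -0.2566  0.3276] ydir -13.86 q [-0.5649  0.1419  1.0703 -0.      1.9241 -0.3229] F [-0.4232  0.0792  0.246 ] w 0.07735838672391432
xax [ 0.0044 -0.0028 -1.    ]
tool shift [-0.0036 -0.1063 -0.3823]
roll needed rad (about tool x, pointing down) 0.002395542339427443
```

View pics/scene7.png

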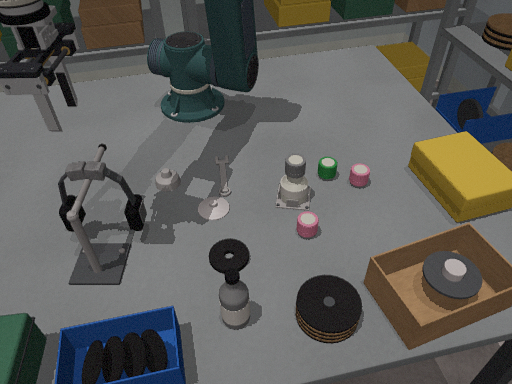

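View pics/top7.png

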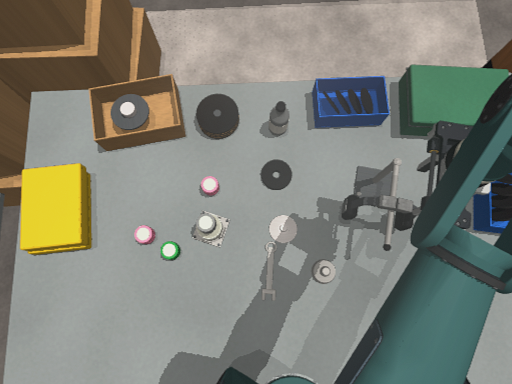

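Muffs hang on the bar at scene (88,170). The true cap is the grey one on the white bottle in the cradle (scene (295,162), top (207,223)). The pink ones (scene (307,218), (359,172)) and the green one (scene (327,165)) stand loose on the bench and are decoys.

Call:
{"api": "send_rows", "payload": {"increments": [[1, 0, -0.009, -0.035, 0], [1, 0, -0.02, -0.075, 0], [1, 0, -0.031, -0.115, 0], [1, 0, -0.042, -0.155, 0], [1, 0, -0.053, -0.19, 0]]}}

```text
time: 9.08
tool_pos: [0.5034, -0.0569, 0.3211]
ee_rot: [-1.684, 1.567, 2.786]
wrist_force: [0.7, -0.3, -0.9]
width: 0.094
```

Call:
{"api": "send_rows", "payload": {"increments": [[1, 0, -0.011, -0.038, 0], [1, 0, -0.022, -0.078, 0], [1, 0, -0.033, -0.118, 0], [1, 0, -0.045, -0.158, 0], [1, 0, -0.053, -0.19, 0]]}}

```text
time: 9.5
tool_pos: [0.497, 0.1407, 0.3213]
ee_rot: [-1.356, 1.568, 3.117]
wrist_force: [0.7, 0.4, 0.2]
width: 0.094
```

Call:
{"api": "send_rows", "payload": {"increments": [[1, 0, 0, 0, 0], [1, 0, 0, 0, 0], [1, 0, 0, 0, 0]]}}

```text
time: 9.75
tool_pos: [0.498, 0.1376, 0.3219]
ee_rot: [-0.882, 1.568, -2.694]
wrist_force: [0.4, -0.3, -0.0]
width: 0.0942
```

Run:
```python
from h import *
from bench import robot
rep([.499,.196,.15],-14)
s=robot.snapshot("wrist");pickle.dump(s,open("w8.pkl","wb"));cv2.imwrite("pics/w8.png",s["image"][:,:,::-1])
cv2.imwrite("pics/c10.png",cv2.resize(cv2.imread("pics/w8.png")[20:170,180:340],None,fx=4,fy=4,interpolation=cv2.INTER_CUBIC))
cv2.imwrite("pics/c11.png",cv2.resize(cv2.imread("pics/scene7.png")[140:220,260:340],None,fx=7,fy=7,interpolation=cv2.INTER_CUBIC))
```

```text
t 9.75 tcp [0.498  0.1376 0.3219] ydir -13.86 q [ 0.1603  0.0213  1.2109 -0.0008  1.9119  0.4019] F [ 0.374  -0.3396 -0.0115] w 0.0941633812613163
xax [-0.0024 -0.0012 -1.    ]
tool shift [ 0.1718 -0.0126 -0.0573]
roll needed rad (about tool x, pointing down) 0.0025204148555816406
```

View pics/c10.png

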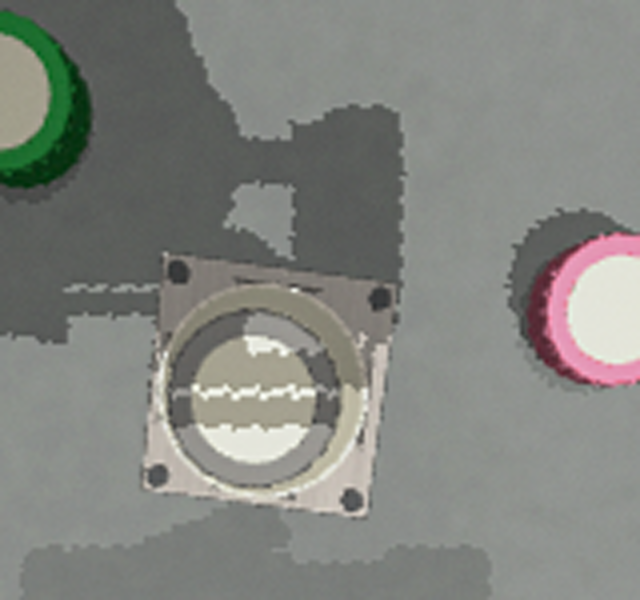

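View pics/c11.png

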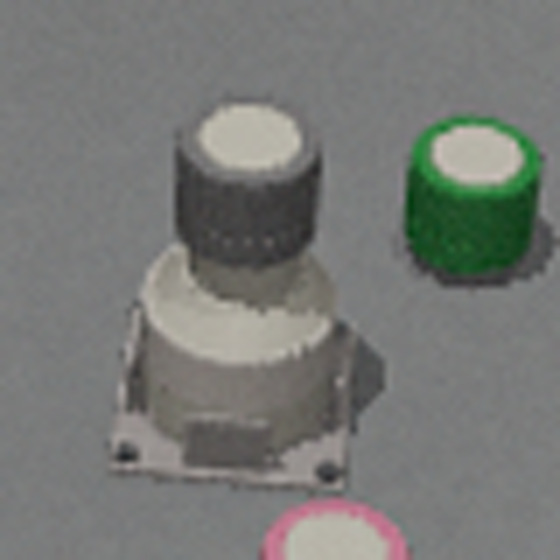

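Run:
```python
from h import *
np.set_printoptions(precision=4,suppress=True)
w=pickle.load(open("w8.pkl","rb"));s=pickle.load(open("s7.pkl","rb"));t=pickle.load(open("t7.pkl","rb"))
W=lambda x,y:(x/4+180-.4,y/4+20-.4)
S=lambda x,y:(x/7+260-.4,y/7+140-.4)
print(onz(w,W(252.5,399),.125),onz(s,S(249,138),.125),tri(w,W(252.5,399),s,S(249,138)))
print("diam",np.linalg.norm(onz(w,W(165,399),.125)-onz(w,W(341,399),.125)))
C=[onz(w,W(*p),.028) for p in[(163,253),(398,288),(368,517),(142,489)]];print(np.array(C),np.mean(C,0))
for h in (.005,): print(np.mean([onz(w,W(*p),h) for p in[(163,253),(398,288),(368,517),(142,489)]],0))
v=C[1]-C[0]+C[2]-C[3];print(np.degrees(np.arctan2(v[1],v[0])),np.linalg.norm(v)/2)
```

```text
[0.4987 0.1979 0.125 ] [0.4969 0.1975 0.125 ] (array([0.4986, 0.1975, 0.1263]), np.float64(0.0009845936812269836))
diam 0.04815259322247222
[[0.4768 0.2491 0.028 ]
 [0.5509 0.2193 0.028 ]
 [0.5235 0.1466 0.028 ]
 [0.4489 0.175  0.028 ]] [0.5    0.1975 0.028 ]
[0.4992 0.1971 0.005 ]
-21.35726329149739 0.07979582968741845
```

Call:
{"api": "send_rows", "payload": {"increments": [[1, 0.01, -0.007, -0.03, 0], [1, 0.035, -0.0139, -0.0583, 0], [1, 0.07, -0.0139, -0.0583, 0], [1, 0.105, -0.0139, -0.0583, 0], [1, 0.14, -0.0139, -0.0583, 0]]}}

```text
time: 10.22
tool_pos: [0.4991, 0.1966, 0.1819]
ee_rot: [1.427, 1.57, -0.388]
wrist_force: [0.8, 0.3, -0.7]
width: 0.0942
```

Call:
{"api": "send_rows", "payload": {"increments": [[1, 0.02, 0, 0, 0], [1, 0.025, 0, 0, 0], [0.8, 0.025, 0, 0, 0], [0.6, 0.025, 0, 0, 0]]}}

```text
time: 10.55
tool_pos: [0.4997, 0.197, 0.1597]
ee_rot: [1.968, 1.569, 0.153]
wrist_force: [-0.1, -0.5, 0.7]
width: 0.0838
```

Run:
```python
from h import *
from bench import robot
rep([.4985,.1975,.094],-14)
s=robot.snapshot("wrist");pickle.dump(s,open("w9.pkl","wb"));cv2.imwrite("pics/w9.png",s["image"][:,:,::-1])
```

```text
t 10.55 tcp [0.4997 0.197  0.1597] ydir -13.97 q [ 0.2701  0.0708  1.4789 -0.0002  1.5901  0.5139] F [-0.1242 -0.5015  0.6971] w 0.08380602976110982
xax [ 0.0018  0.0003 -1.    ]
tool shift [ 0.0657 -0.0014 -0.0001]
roll needed rad (about tool x, pointing down) 0.0005536569210566813
```

View pics/w9.png

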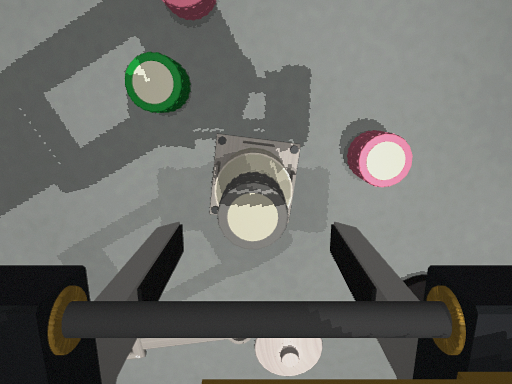

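Run:
```python
from h import *
w=pickle.load(open("w9.pkl","rb"));g=cv2.cvtColor(w["image"],cv2.COLOR_RGB2GRAY)
m=((g>150)*255).astype("uint8");m[:185]=0;m[250:]=0;m[:,:215]=0;m[:,295:]=0
n,l,st,c=cv2.connectedComponentsWithStats(m);i=1+st[1:,4].argmax();print(st[i],c[i])
x,y,ww,h,_=st[i];print(onz(w,(x+ww/2-.5,y+h/2-.5),.125),onz(w,c[i],.125))
print(np.linalg.norm(onz(w,(218,217),.125)-onz(w,(287.5,217),.125)),onz(w,(252.7,217),.125))
```

```text
[ 227  204   51   38 1557] [252.15157354 221.02055234]
[0.49764744 0.19411666 0.125     ] [0.49800132 0.19510891 0.125     ]
0.046523339327578954 [0.4990476  0.19777195 0.125     ]
```

Call:
{"api": "send_rows", "payload": {"increments": [[0.6, 0.015, -0.001, 0, 0], [0.6, 0.035, -0.001, 0, 0], [0.6, 0.052, -0.001, 0, 0], [0.6, 0.062, -0.001, 0, 0], [0.6, 0.0657, -0.001, 0, 0]]}}

```text
time: 11.02
tool_pos: [0.498, 0.1979, 0.0927]
ee_rot: [1.228, 1.571, -0.585]
wrist_force: [-0.6, -0.3, -0.1]
width: 0.0754
```

Call:
{"api": "send_rows", "payload": {"increments": [[0.4, 0, 0, 0, 0], [0.4, 0, 0, 0, 0], [0.3, 0, 0, 0, 0], [0.3, 0, 0, 0, 0]]}}

```text
time: 11.35
tool_pos: [0.4987, 0.1984, 0.0942]
ee_rot: [2.056, 1.568, 0.243]
wrist_force: [0.2, 0.3, -0.3]
width: 0.0615
```

Run:
```python
from h import *
from bench import robot
rep([.4985,.1973,.094],-14)
```

```text
t 11.35 tcp [0.4987 0.1984 0.0942] ydir -13.86 q [ 0.273   0.1046  1.5748 -0.0001  1.4595  0.515 ] F [ 0.2414  0.3067 -0.3369] w 0.0614691709189438
xax [ 0.0026  0.0006 -1.    ]
tool shift [0.0002 0.     0.0011]
roll needed rad (about tool x, pointing down) 0.0024037113623925303
```

Call:
{"api": "send_rows", "payload": {"increments": [[-1, 0, 0, 0.0005, 0], [-1, 0, 0, 0.0005, 0], [-1, 0, 0, 0.0005, 0], [-1, 0, 0, 0.0005, 0], [-1, 0, 0, 0.0005, 0]]}}

```text
time: 11.77
tool_pos: [0.4974, 0.1978, 0.0932]
ee_rot: [-1.792, 1.57, 2.679]
wrist_force: [-2.5, 1.0, 3.3]
width: 0.0474
```

Run:
```python
from h import *
rep([.4985,.1973,.094],-14)
```

```text
t 11.7667 tcp [0.4974 0.1978 0.0932] ydir -13.86 q [0.2724 0.1044 1.5772 0.0003 1.4604 0.5142] F [-2.5286  0.9791  3.2926] w 0.04742121085348873
xax [-0.0004  0.0002 -1.    ]
tool shift [-0.0008  0.0012  0.0002]
roll needed rad (about tool x, pointing down) 0.002494048393855429
```

The jaws closed at 47.4 mm on the 48 mm cap, with small side force. Pressing down 6 mm.

Call:
{"api": "send_rows", "payload": {"increments": [[-1, 0.002, 0, 0, 0], [-1, 0.004, 0, 0, 0], [-1, 0.006, 0, 0, 0], [-1, 0.006, 0, 0, 0], [-1, 0.006, 0, 0, 0]]}}

```text
time: 12.18
tool_pos: [0.4975, 0.1978, 0.0883]
ee_rot: [2.86, 1.57, 1.047]
wrist_force: [-5.1, 1.1, 9.0]
width: 0.0477
```

Run:
```python
from h import *
from bench import robot
rep([.4985,.1973,.094],-14)
s=robot.snapshot("scene");pickle.dump(s,open("s10.pkl","wb"));cv2.imwrite("pics/scene10.png",s["image"][:,:,::-1])
cv2.imwrite("pics/c12.png",cv2.resize(cv2.imread("pics/scene10.png")[110:220,250:350],None,fx=5,fy=5,interpolation=cv2.INTER_CUBIC))
```

```text
t 12.1833 tcp [0.4975 0.1978 0.0883] ydir -13.86 q [0.2724 0.1076 1.5836 0.0003 1.4501 0.5142] F [-5.0684  1.0595  8.9894] w 0.04767685726010747
xax [ 0.0002  0.0003 -1.    ]
tool shift [-0.0057  0.0011  0.0003]
roll needed rad (about tool x, pointing down) 0.0024745214304376976
```

View pics/c12.png

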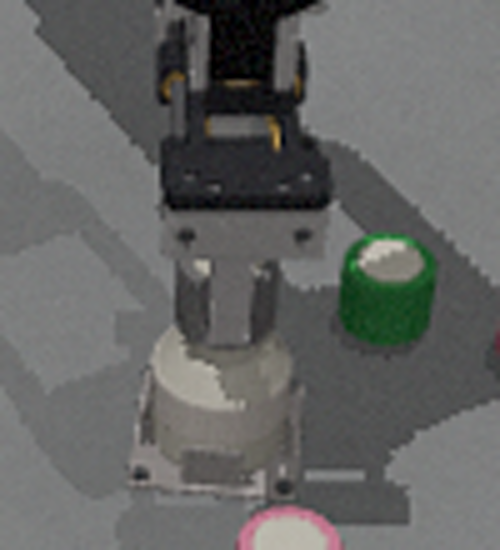

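Call:
{"api": "send_rows", "payload": {"increments": [[-1, 0.001, -0.001, 0, 0], [-1, 0.0013, -0.001, 0, 0], [-1, 0.0013, -0.001, 0, -0.04], [-1, 0.0013, -0.001, 0, -0.1], [-1, 0.0013, -0.001, 0, -0.17]]}}

```text
time: 12.65
tool_pos: [0.4986, 0.1982, 0.0881]
ee_rot: [1.818, 1.565, 0.179]
wrist_force: [-0.8, -0.0, 8.5]
width: 0.0473
```

Run:
```python
from h import *
rep([.4985,.1973,.094],62)
```

```text
t 12.65 tcp [0.4986 0.1982 0.0881] ydir -3.95 q [ 0.273   0.1064  1.5854 -0.0005  1.4442  0.3421] F [-0.7558 -0.0272  8.5258] w 0.04732759498234607
xax [ 0.0055  0.001  -1.    ]
tool shift [-0.0059 -0.0001  0.0009]
roll needed rad (about tool x, pointing down) -1.151111011477998
```

Call:
{"api": "send_rows", "payload": {"increments": [[-1, 0.0005, 0, 0, -0.08], [-1, 0.0007, 0, 0, -0.16], [-1, 0.0007, 0, 0, -0.24], [-1, 0.0007, 0, 0, -0.32], [-1, 0.0007, 0, 0, -0.4]]}}

```text
time: 13.07
tool_pos: [0.4988, 0.1986, 0.0876]
ee_rot: [1.536, 1.565, 0.297]
wrist_force: [-1.1, -0.2, 10.0]
width: 0.0477
```

Run:
```python
from h import *
from bench import robot
rep([.4985,.1973,.094],62);print(robot.get_obs()["wrist_torque"])
s=robot.snapshot("wrist");cv2.imwrite("pics/w11.png",s["image"][:,:,::-1])
```

```text
t 13.0667 tcp [0.4988 0.1986 0.0876] ydir 19.02 q [ 0.2732  0.1069  1.586   0.0002  1.4426 -0.0588] F [-1.1193 -0.1611 10.041 ] w 0.0476770443008664
xax [ 0.0059  0.0018 -1.    ]
tool shift [-0.0064 -0.0007  0.0011]
roll needed rad (about tool x, pointing down) -0.750211743759885
[ 0.0775  0.1175 -0.0372]
```

View pics/w11.png

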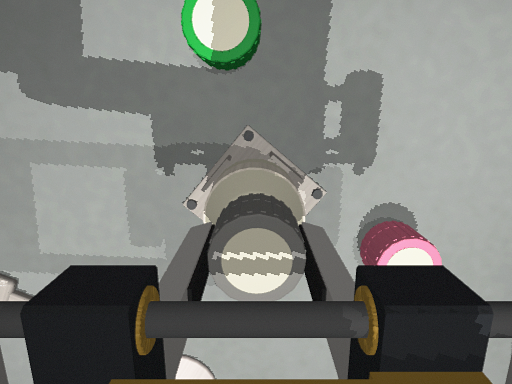

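Torque about z is only -0.04 N m, so the cap is turning freely with the gripper (33° so far). Continuing.

Call:
{"api": "send_rows", "payload": {"increments": [[-1, 0, 0, 0, -0.08], [-1, 0, 0, 0, -0.16], [-1, 0, 0, 0, -0.24], [-1, 0, 0, 0, -0.32], [-1, 0, 0, 0, -0.4]]}}

```text
time: 13.53
tool_pos: [0.4993, 0.1986, 0.0878]
ee_rot: [1.118, 1.563, 0.279]
wrist_force: [-1.1, 0.2, 9.1]
width: 0.0476
```

Call:
{"api": "send_rows", "payload": {"increments": [[-1, 0, 0, 0, -0.08], [-1, 0, 0, 0, -0.16], [-1, 0, 0, 0, -0.24], [-1, 0, 0, 0, -0.3], [-1, 0, 0, 0, -0.34]]}}

```text
time: 13.95
tool_pos: [0.4993, 0.1986, 0.0878]
ee_rot: [0.776, 1.563, 0.276]
wrist_force: [-1.6, 0.4, 8.6]
width: 0.0473
```

Run:
```python
from h import *
from bench import robot
rep([.4985,.1973,.094],62);print(robot.get_obs()["wrist_torque"])
```

```text
t 13.95 tcp [0.4993 0.1986 0.0878] ydir 61.34 q [ 0.2731  0.1069  1.5856  0.      1.4418 -0.7975] F [-1.5902  0.4192  8.6048] w 0.04733645507175367
xax [ 0.0071  0.002  -1.    ]
tool shift [-0.0062 -0.0015 -0.    ]
roll needed rad (about tool x, pointing down) -0.011448631501206622
[ 0.0783 -0.0339 -0.0231]
```

Call:
{"api": "send_rows", "payload": {"increments": [[-1, 0, 0, 0, -0.02], [-1, 0, 0, 0, -0.035], [-1, 0, 0, 0, -0.045], [-1, 0, 0, 0, -0.045]]}}

```text
time: 14.28
tool_pos: [0.4993, 0.1983, 0.0878]
ee_rot: [0.632, 1.564, 0.175]
wrist_force: [-0.1, 0.2, 8.9]
width: 0.048
```

Run:
```python
from h import *
from bench import robot
rep([.4985,.1973,.094],62);print(robot.get_obs()["wrist_torque"])
```

```text
t 14.2833 tcp [0.4993 0.1983 0.0878] ydir 63.77 q [ 0.2729  0.1068  1.5856 -0.0007  1.4421 -0.84  ] F [-0.0524  0.1709  8.885 ] w 0.047958262511614475
xax [ 0.007   0.0012 -1.    ]
tool shift [-0.0062 -0.0012 -0.0003]
roll needed rad (about tool x, pointing down) 0.03092076222427038
[-0.0247  0.0016 -0.0615]
```

Call:
{"api": "send_rows", "payload": {"increments": [[-1, 0, 0, 0, -0.02], [-1, 0, 0, 0, -0.04], [-1, 0, 0, 0, -0.055], [-1, 0, 0, 0, -0.055]]}}

```text
time: 14.62
tool_pos: [0.4993, 0.1978, 0.0878]
ee_rot: [0.45, 1.564, 0.047]
wrist_force: [-1.2, 0.1, 10.3]
width: 0.0477
```

Run:
```python
from h import *
from bench import robot
rep([.4985,.1973,.094],62);print(robot.get_obs()["wrist_torque"])
```

```text
t 14.6167 tcp [0.4993 0.1978 0.0878] ydir 66.9 q [ 0.2725  0.1068  1.5857 -0.0016  1.4424 -0.8949] F [-1.2072  0.0751 10.3206] w 0.04769004060862706
xax [ 0.0069  0.0003 -1.    ]
tool shift [-0.0062 -0.0007 -0.0005]
roll needed rad (about tool x, pointing down) 0.0855744597226869
[-0.2555 -0.0202 -0.1741]
```

Torque about z has risen to -0.17 N m at ~80°, so the stop is reached. I'll back off slightly and lift straight up.

Call:
{"api": "send_rows", "payload": {"increments": [[-1, 0, 0, 0, 0.025], [-1, -0.004, 0, 0, 0.025], [-1, -0.009, 0, 0, 0.025], [-1, -0.014, 0, 0, 0.025], [-1, -0.018, 0, 0, 0.025]]}}

```text
time: 15.03
tool_pos: [0.4966, 0.1978, 0.1026]
ee_rot: [-2.081, 1.57, -2.509]
wrist_force: [0.5, 0.5, -0.3]
width: 0.0478
```

Run:
```python
from h import *
from bench import robot
rep([.4985,.1973,.094],62);print(robot.get_obs()["wrist_torque"])
```

```text
t 15.0333 tcp [0.4966 0.1978 0.1026] ydir 65.49 q [ 0.2731  0.0966  1.5663 -0.0002  1.4792 -0.87  ] F [ 0.4629  0.4738 -0.2994] w 0.04782406244807823
xax [-0.0004 -0.0003 -1.    ]
tool shift [0.0086 0.0004 0.0019]
roll needed rad (about tool x, pointing down) 0.06091478042255325
[ 0.0451 -0.0839  0.0148]
```

Force is down to just the cap's weight, 9 mm above its seated height, so the cap is free. Lifting to +10 cm.

Call:
{"api": "send_rows", "payload": {"increments": [[-1, -0.015, 0, 0, 0], [-1, -0.035, 0, 0, 0], [-1, -0.06, 0, 0, 0], [-1, -0.08, 0, 0, 0], [-1, -0.09, 0, 0, 0]]}}

```text
time: 15.45
tool_pos: [0.4975, 0.1981, 0.1952]
ee_rot: [0.609, 1.568, 0.181]
wrist_force: [0.3, 0.5, 0.4]
width: 0.0476
```

Call:
{"api": "send_rows", "payload": {"increments": [[-1, 0, 0, 0, 0], [-1, 0, 0, 0, 0], [-1, 0, 0, 0, 0], [-1, 0, 0, 0, 0], [-1, 0, 0, 0, 0]]}}

```text
time: 15.87
tool_pos: [0.496, 0.1976, 0.191]
ee_rot: [-2.402, 1.568, -2.83]
wrist_force: [-0.2, -0.5, -0.6]
width: 0.0476
```

Run:
```python
from h import *
from bench import robot
rep([.4983,.1978,.1935])
for n in["scene","top","wrist"]:
  s=robot.snapshot(n);pickle.dump(s,open(n[0]+"12.pkl","wb"));cv2.imwrite("pics/%s12.png"%n,s["image"][:,:,::-1])
rep([.4983,.1978,.1935])
cv2.imwrite("pics/c13.png",cv2.resize(cv2.imread("pics/scene12.png")[80:220,240:350],None,fx=4,fy=4,interpolation=cv2.INTER_CUBIC))
```

```text
t 15.8667 tcp [0.496  0.1976 0.191 ] ydir 65.49 q [ 0.2731  0.0571  1.4314 -0.0001  1.6563 -0.8699] F [-0.2442 -0.4757 -0.5634] w 0.047627479222187914
xax [-0.003 -0.001 -1.   ]
tool shift [-0.0025  0.0011  0.0021]
t 16.0167 tcp [0.4964 0.1978 0.1919] ydir 65.49 q [ 0.2731  0.0565  1.4301 -0.      1.6564 -0.8699] F [-0.6977  0.4574  0.0766] w 0.04765304157145391
xax [-0.0014 -0.0004 -1.    ]
tool shift [-0.0016  0.0008  0.0017]
```

View pics/c13.png

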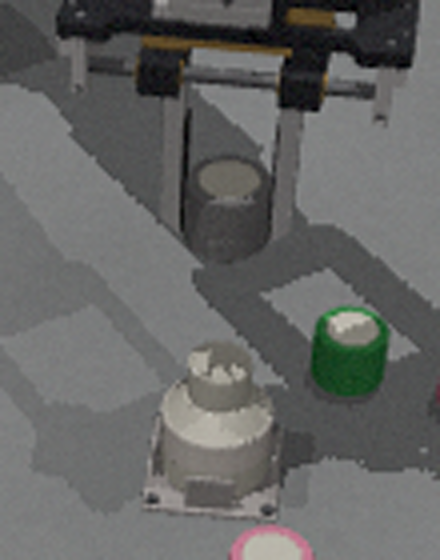

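View pics/wrist12.png

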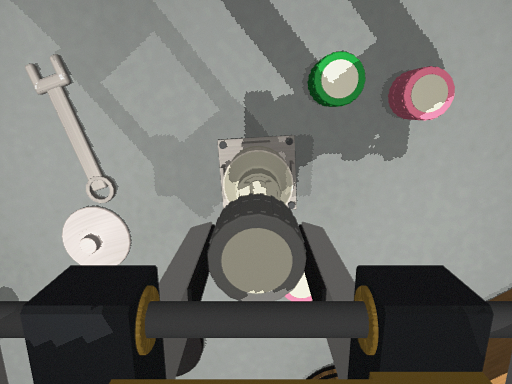

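View pics/scene12.png

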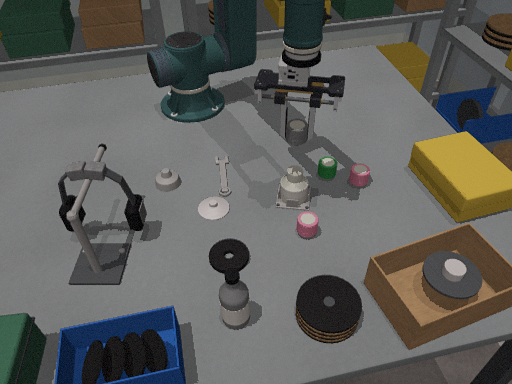

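The cap is in the fingers above the open neck, and the muffs still hang. I'll triangulate the cap's top and compare with 0.125 + 0.10.

Run:
```python
from h import *
np.set_printoptions(precision=4,suppress=True)
w=pickle.load(open("w12.pkl","rb"));s=pickle.load(open("s12.pkl","rb"))
q=(230/4+240-.4,180/4+80-.4)
print(tri(w,(257,260),s,q)); print(onz(s,q,.224),onz(w,(257,260),.224))
```

```text
(array([0.4966, 0.1977, 0.2233]), np.float64(0.0007645702867926835))
[0.4974 0.197  0.224 ] [0.4964 0.1982 0.224 ]
```

Call:
{"api": "send_rows", "payload": {"increments": [[-1, -0.0015, 0.001, 0.0015, 0], [-1, -0.0015, 0.001, 0.0015, 0], [-1, -0.0015, 0.001, 0.0015, 0], [-1, -0.0015, 0.001, 0.0015, 0], [-1, -0.0015, 0.001, 0.0015, 0]]}}

```text
time: 16.43
tool_pos: [0.4985, 0.1982, 0.1943]
ee_rot: [0.102, 1.571, -0.326]
wrist_force: [-0.7, -0.4, 0.4]
width: 0.0474
```

Call:
{"api": "send_rows", "payload": {"increments": [[-1, 0, 0, 0, 0], [-1, 0, 0, 0, 0], [-1, 0, 0, 0, 0], [-1, 0, 0, 0, 0], [-1, 0, 0, 0, 0]]}}

```text
time: 16.85
tool_pos: [0.4985, 0.1982, 0.1942]
ee_rot: [-0.772, 1.571, -1.199]
wrist_force: [-0.2, -0.1, -0.5]
width: 0.0479
```

Call:
{"api": "send_rows", "payload": {"increments": [[-1, 0, 0, 0, 0], [-1, 0, 0, 0, 0], [-1, 0, 0, 0, 0], [-1, 0, 0, 0, 0], [-1, 0, 0, 0, 0]]}}

```text
time: 17.27
tool_pos: [0.4985, 0.1982, 0.1943]
ee_rot: [-0.718, 1.571, -1.145]
wrist_force: [1.2, -0.4, 0.0]
width: 0.0478
```

Run:
```python
from h import *
from bench import robot
rep([.4983,.1978,.1935])
s=robot.snapshot("scene");cv2.imwrite("pics/scene13.png",s["image"][:,:,::-1])
s=robot.snapshot("top");cv2.imwrite("pics/top13.png",s["image"][:,:,::-1])
```

```text
t 17.2667 tcp [0.4985 0.1982 0.1943] ydir 65.49 q [ 0.2727  0.0594  1.4224 -0.0001  1.6597 -0.8703] F [ 1.243  -0.4469  0.0358] w 0.04777298491597672
xax [ 0.     -0.0001 -1.    ]
tool shift [ 0.0008 -0.0004 -0.    ]
```

View pics/scene13.png

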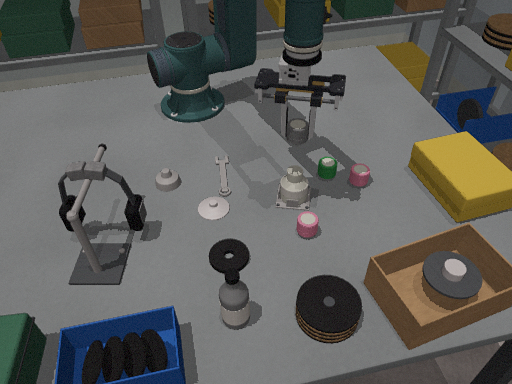

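View pics/top13.png

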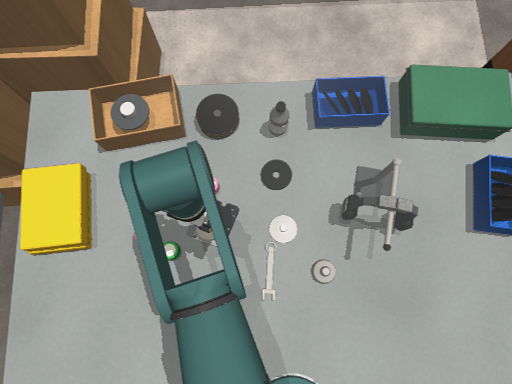

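The cap is level at (0.4985, 0.198), about 10 cm above its seat, and steady. The muffs hang on the bar (top (380,208)) and the bystanders are where they were. Handing in.

```bash
python3 -c "
from bench import robot
print(robot.close_job())"
```

```text
the job is handed in; nothing more can be done
None
```

Both parts of the job are done and handed in at about 17.4 s; no verdict was reported.

- **Ear defenders:** I gripped them by the headband cushion, lowered them onto the middle of the bar until the wrist force showed contact, then let go. They were still hanging there in the last scene and top pictures.
- **Cap:** I pressed it about 5.5 mm and twisted it counter-clockwise to about 80°, where a rise in torque showed the stop. It then lifted off freely.
- **Final pose:** the gripper is level and steady above the bottle, 101 mm above where it first gripped the cap. The cap is still held (jaw opening 47.8 mm). The camera put the cap's top at z 0.223 m before a last upward nudge of about 2 mm, against 0.225 m for a 10 cm lift.
- **Other things:** the other items on the bench looked unmoved. In the last top picture the arm hides one pink look-alike completely and another partly, but the scene picture shows both in place.

None of the checks failed. The cameras disagreed by at most about 2 mm on the cap's position and 8 mm on the bar's post end. The wrist picture taken above the bar put its centre within about 4 mm of the earlier estimate.

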